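Put the router kit back on its shadow boards

ROBOT

A 6-joint arm with a two-finger parallel gripper is mounted at the origin on the work surface. World frame = base frame: x ahead of the robot, y to its left, z up, the work surface at z = 0. Lengths are in m, angles in rad, forces in N, time in s.
With the tool pointing down it reaches from about 0.375 to 0.975 m from the base axis. Payload 3.8 kg.
Tool frame: the origin (TCP) lies at the very end of the fingers, on their centre line; the grasp point (between the pads) lies 19 mm behind it; z points along the fingers, y is the direction in which the jaws open and shut (so a half turn about z gives the same grasp; the last joint's range is limited). The gripper opens to 85 mm and grips with 20 to 120 N. Pads are 22 mm wide; open, the fingers measure 114 mm over their backs; the gripper's body (76 mm by 85 mm) begins 54 mm behind the grasp point. The pads swing forward as they close: fully open they stand 13 mm farther back than shut.
Start: joints at [-1.264, 0.264, 1.604, -0, 1.274, -0.037], TCP at [0.228, -0.635, 0.231] pointing down, gripper open.
Joint ranges: [-2.63, 2.63], [-0.94, 2.18], [0.31, 2.57], [-1.31, 4.45], [0, 2.66], [-2.55, 2.55]. Speed limits (rad/s): [2.57, 2.57, 3.14, 3.14, 3.14, 3.14].

INTERFACE

Orientations are given as a rotation vector (axis times angle).
In Python, from workcell import read_state, read_camera, camera_info, finish_job gives the robot as it stands. The module is installed in compiled form; this text tells all that it offers.
- The arm moves only by the tool play_rows, never from a script. Its argument "motion" is a list of rows, each a list of 5 numbers: the shift along the tool's x, y, z in units of 1000 mm (1.0 is 1000 mm), then the turn about the tool's z in units of 2 pi rad (1.0 is 2 pi rad), then the finger opening in mm, from 0 to 85.4. A call has 1 to 5 rows; each row shifts and turns the commanded pose from where the row before left it, along the tool's axes as they then stand; what a row does not reach is not made up. A row lasts 1/8 s, in which the tool goes at most 62.5 mm and 10.7 degrees, less where a joint would pass 70% of its speed; a pose out of reach is approached as far as the arm can. A call with a number of a shift or a turn outside -1 to 1 is refused whole. A call with a gripper value outside its range is refused whole. The fingers move at their own pace and stop on an object; "squeeze" is the grip in N (left out, the last holds). Time passes only in rows, so rows that do not move let the fingers close. It gives the time, the measured TCP pose, the force and the opening at its end, in the units of the state.
- read_state(): the state, without advancing time (a new reading comes with each control period).
- read_camera(name): name is "scene" or "top" or "wrist"; returns the picture (480x640x3 uint8, red, green, blue); there is no depth.
- camera_info(name): a dict with "intrinsics" (3x3 intrinsics, pixels), "pose" (4x4, takes a point from camera to world coordinates). Camera axes: x right, y down, z forward; pixel columns grow to the right and rows downward; lengths in m; the calibration is good to about 2 mm. A picture is of the moment at which its call begins: read the wrist's pose just before it. camera_info takes no time and is no camera call; for the wrist camera it gives the pose at the moment of the call.
- finish_job(): hands the job in, once; it reports no verdict.
The state is a dict: "time": time; "q": joint angles; "joint_vel": joint speeds; "joint_torque": joint torques, N m; "tool_pos": TCP position; "tcp_rot": TCP orientation; "wrist_force": force on the tool from outside, world axes, zero at the start; "torque": the same for the moment, N m; "width": opening from 0.0 (shut) to 1.0 (fully open).
Only numpy, scipy, OpenCV 4.12 (cv2) and the standard library are available. Lean on these libraries where they do the work, as an engineer would, in place of code of your own. Each camera call takes 0.05 s, during which the arm holds its last target. There are 200 camera calls.

TASK

Put the trim router's kit away: lay each of the four loose pieces (the round guide plate, the sanding block, the long spanner and the short spanner) flat on the board that carries its own painted outline, the outline that matches it in shape and size. Each piece must end up covering its outline, centred on it and turned the same way, and be left lying there.

Things in the scene. Friction and masses are not known exactly. Their poses are not given: they have to be found in the camera images.
- guide_plate: Router guide plate: round aluminium disc 84 mm in diameter and 8 mm thick, with a dark steel collar 44 mm in diameter standing on its middle up to 34 mm total height. The collar is the grip. Origin at the centre of the underside; its yaw does not matter. Loose, starts lying on the bench, z up; the bench is at height 0.
- sanding_block: Cork sanding block, plain rectangular, 90 (x) x 50 (y) x 34 mm high. Origin at the centre of the underside, x along its length, same both ways round. Loose, starts lying on the bench, z up; the bench is at height 0.
- long_spanner: Long open-ended spanner, 128 mm long, shank 18 mm wide, jaws 36 mm wide. Steel, flat, 9 mm thick, a straight shank with an open jaw at each end, same both ways round. Origin at the centre of its underside, x along its length. Grip it across the shank at mid-length; it is the larger of the two spanners. Loose, starts lying on the bench, z up; the bench is at height 0.
- short_spanner: Short open-ended spanner, 84 mm long, shank 13 mm wide, jaws 24 mm wide. Steel, flat, 9 mm thick, a straight shank with an open jaw at each end, same both ways round. Origin at the centre of its underside, x along its length. Grip it across the shank at mid-length; it is the smaller of the two spanners. Loose, starts lying on the bench, z up; the bench is at height 0.
- plate_board: Fixed plywood board lying on the bench, 95 (x) x 140 (y) x 10 mm, same size as the other three boards; origin at the centre of its underside, z up, its top 10 mm above. On its top, centred on it, a flat dark-brown painted outline (no depth): a disc 84 mm in diameter with a small light dot in the middle; place of the guide plate.
- block_board: Fixed plywood board lying on the bench, 95 (x) x 140 (y) x 10 mm, same size as the other three boards; origin at the centre of its underside, z up, its top 10 mm above. On its top, centred on it, a flat dark-brown painted outline (no depth): a rectangle 90 x 50 mm, its length along the board's y; place of the sanding block.
- long_board: Fixed plywood board lying on the bench, 95 (x) x 140 (y) x 10 mm, same size as the other three boards; origin at the centre of its underside, z up, its top 10 mm above. On its top, centred on it, a flat dark-brown painted outline (no depth): the long spanner's shape, 128 mm long with 36 mm jaws, its length along the board's y; place of the long spanner.
- short_board: Fixed plywood board lying on the bench, 95 (x) x 140 (y) x 10 mm, same size as the other three boards; origin at the centre of its underside, z up, its top 10 mm above. On its top, centred on it, a flat dark-brown painted outline (no depth): the short spanner's shape, 84 mm long with 24 mm jaws, its length along the board's y; place of the short spanner.
Things that resemble listed ones, but are neither listed nor needed, are in the scene too. What is shaped like the block_board but white is not meant.

How it is judged:
By the outcome, as a careful person would: the job done as asked, in the order asked, and still so for the second after the job is handed in, with the robot touching nothing.
It also fails if it takes over 102 s, if anything falls off the work surface, if the arm or the gripper's body presses on something with over 40 N, if the wrist force passes 120 N, or if a joint passes its speed limit or range.

## Working session

There is one attempt and no reset: what is moved stays moved. The work goes in short steps, Python scripts to look and compute and a tool call to move; the robot and the scene stay as the last step left them, time stands still between calls to the robot, and variables do not carry over. Pictures are saved under pics/ and viewed, about 12 in all and at most 16, crops included, and the job is handed in when it is done.

Besides the shell and the picture viewer there is one more tool, called by a JSON object that holds its "op" and its "data", one argument or row to a line. play_rows: Moves the arm, as the interface text tells. Shifts and turns lie within -1 to 1; 1 stands for 1000 mm of shift or 2 pi rad of turn. Its arguments: {"type":"object","properties":{"motion":{"type":"array","items":{"type":"array","items":{"type":"number"}}},"squeeze":{"type":"number"}},"required":["motion"]}

```bash
mkdir -p pics
python3 - <<'E'
from workcell import *
import cv2,numpy as np
for n in("top","scene"):
    im=read_camera(n);cv2.imwrite(f"pics/{n}0.png",im[:,:,::-1]);c=camera_info(n);print(n,np.round(c["intrinsics"],1).tolist(),np.round(c["pose"],4).tolist())
s=read_state();print(s);print(np.round(camera_info("wrist")["pose"],3).tolist())
E
```

```text
top [[600.8, 0.0, 312.0], [0.0, 600.8, 241.3], [0.0, 0.0, 1.0]] [[-0.0195, -0.9982, 0.0562, 0.3841], [-0.9998, 0.0191, -0.0078, 0.027], [0.0067, -0.0564, -0.9984, 1.2831], [0.0, 0.0, 0.0, 1.0]]
scene [[609.5, 0.0, 325.2], [0.0, 609.5, 245.5], [0.0, 0.0, 1.0]] [[-0.428, 0.7712, -0.4712, 1.0715], [0.9038, 0.3662, -0.2216, 0.305], [0.0016, -0.5207, -0.8537, 1.1442], [0.0, 0.0, 0.0, 1.0]]
{'time': 0.1, 'q': array([-1.26388877e+00,  2.64704482e-01,  1.60526756e+00,  9.39310911e-06,
        1.27366145e+00, -3.69207464e-02]), 'joint_vel': array([ 0.00076111, -0.00133591, -0.00142435, -0.00070496,  0.00028224,
        0.00038076]), 'joint_torque': array([-2.88935580e-04, -5.16707468e+01, -3.68589878e+01,  2.84924596e-05,
        6.30832030e-03, -2.07248678e-05]), 'tool_pos': array([ 0.22732635, -0.63486628,  0.23005226]), 'tcp_rot': array([-3.09328988e+00, -5.37077422e-01,  4.17197067e-04]), 'wrist_force': array([-1.20852297, -0.42659371,  0.51563334]), 'torque': array([ 0.02130253, -0.01298663,  0.02818732]), 'width': 1.0039509352563725}
[[0.337, -0.901, -0.273, 0.297], [-0.941, -0.323, -0.095, -0.61], [-0.003, 0.289, -0.957, 0.372], [0.0, 0.0, 0.0, 1.0]]
```

View pics/top0.png

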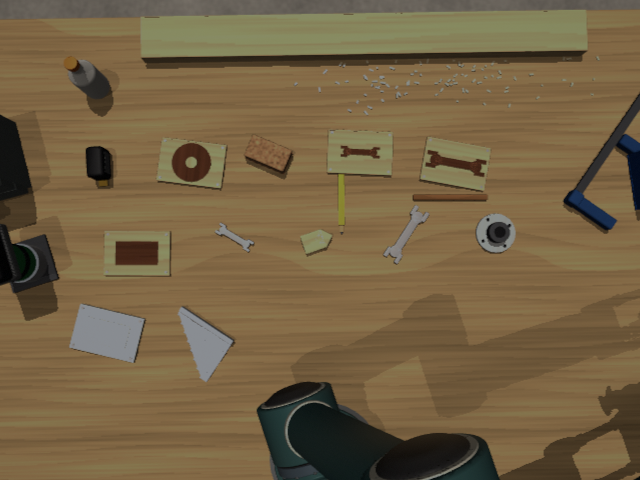

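View pics/scene0.png

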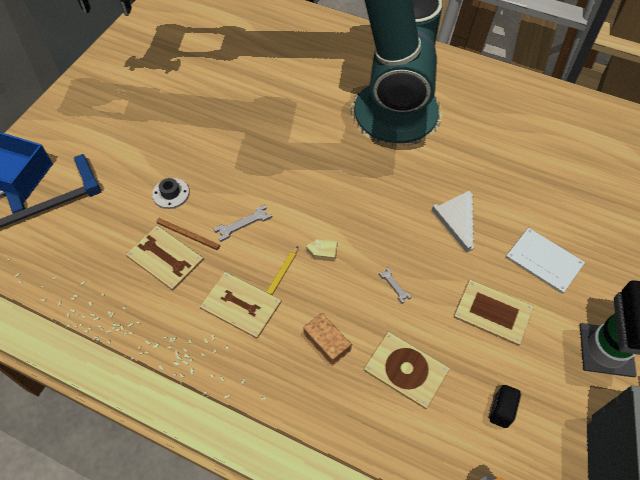

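Top view: the painted boards are disc (192,163), rectangle (137,253), small spanner (360,152) and large spanner (456,163). The white board (107,333) is the decoy. The pieces are block (269,153), short spanner (235,237), long spanner (407,235) and plate (496,233).

```bash
cat > h.py <<'E'
import cv2,numpy as np
from workcell import *
def cast(c,uv,z):
    K=c["intrinsics"];P=c["pose"]
    d=P[:3,:3]@np.linalg.solve(K,np.r_[np.asarray(uv,float),1]);o=P[:3,3]
    return (o+d*(z-o[2])/d[2])[:2]
def proj(c,p):
    P=np.linalg.inv(c["pose"]);q=c["intrinsics"]@(P[:3,:3]@p+P[:3,3]);return q[:2]/q[2]
def mask(im,kind):
    h=cv2.cvtColor(im,cv2.COLOR_RGB2HSV).astype(int);H,S,V=h[...,0],h[...,1],h[...,2]
    m={"paint":((H<14)|(H>170))&(S>110)&(V<135),"cork":((H<16))&(S>70)&(V>120),"grey":(S<50)&(V>90),"dark":(S<90)&(V<80)}[kind]
    return m.astype(np.uint8)*255
def meas(c,im,kind,uv,r,z):
    """blob nearest uv; contour cast to plane z -> world centre (minAreaRect and moments), yaw, sizes"""
    m=mask(im,kind);k=np.zeros_like(m);cv2.circle(k,(int(uv[0]),int(uv[1])),int(r),255,-1);m&=k
    cs,_=cv2.findContours(m,cv2.RETR_EXTERNAL,cv2.CHAIN_APPROX_NONE)
    ct=max(cs,key=cv2.contourArea)
    w=np.array([cast(c,p[0],z) for p in ct])*1000
    f=w.astype(np.float32);mm=cv2.moments(f)
    cen=np.array([mm["m10"],mm["m01"]])/mm["m00"]
    yaw=0.5*np.degrees(np.arctan2(2*mm["mu11"],mm["mu20"]-mm["mu02"]))
    R=cv2.minAreaRect(f)
    return dict(cen=np.round(cen,1).tolist(),yaw=round(yaw,1),rect=np.round(R[0],1).tolist(),size=np.round(R[1],1).tolist(),rang=round(R[2],1))
E
python3 - <<'E'
from h import *
top={"disc":("paint",(192,163),30,.01),"rect":("paint",(137,253),30,.01),"sh":("paint",(360,152),28,.01),"lo":("paint",(456,163),35,.01),
"block":("cork",(269,153),30,.034),"short":("grey",(235,237),28,.009),"long":("grey",(407,235),35,.009),"plate":("grey",(496,233),25,.008),"collar":("dark",(498,232),16,.034)}
ims={n:read_camera(n) for n in("top","scene")};cs={n:camera_info(n) for n in ims}
for k,(kind,uv,r,z) in top.items():
    a=meas(cs["top"],ims["top"],kind,uv,r,z);print(k,"T",a)
    p=np.r_[np.array(a["cen"])/1000,z];uv2=proj(cs["scene"],p)
    print("   S",np.round(uv2),meas(cs["scene"],ims["scene"],kind,uv2,r*1.3,z))
E
```

```text
disc T {'cen': [630.7, 272.5], 'yaw': np.float64(7.5), 'rect': [630.4, 273.2], 'size': [80.8, 79.9], 'rang': 43.9}
   S [406. 369.] {'cen': [629.3, 272.1], 'yaw': np.float64(26.5), 'rect': [629.1, 272.3], 'size': [81.6, 79.6], 'rang': 22.4}
rect T {'cen': [438.6, 389.6], 'yaw': np.float64(89.6), 'rect': [438.2, 389.0], 'size': [87.3, 46.6], 'rang': 88.9}
   S [494. 311.] {'cen': [437.7, 388.8], 'yaw': np.float64(88.9), 'rect': [437.8, 388.7], 'size': [87.9, 49.2], 'rang': 88.6}
sh T {'cen': [646.7, -88.9], 'yaw': np.float64(85.8), 'rect': [646.6, -88.3], 'size': [79.9, 21.7], 'rang': 87.0}
   S [240. 303.] {'cen': [645.7, -88.9], 'yaw': np.float64(86.6), 'rect': [645.5, -89.8], 'size': [81.7, 22.2], 'rang': 87.2}
lo T {'cen': [618.2, -293.8], 'yaw': np.float64(78.4), 'rect': [618.2, -293.3], 'size': [125.1, 34.1], 'rang': 78.4}
   S [163. 256.] {'cen': [617.4, -293.5], 'yaw': np.float64(78.5), 'rect': [617.4, -294.3], 'size': [125.3, 34.5], 'rang': 78.2}
block T {'cen': [645.4, 110.2], 'yaw': np.float64(70.1), 'rect': [643.9, 107.4], 'size': [86.3, 46.0], 'rang': 66.5}
   S [327. 337
[... 401 characters left out ...]
t64(-34.3), 'rect': [468.0, -183.0], 'size': [36.1, 127.4], 'rang': 55.5}
   S [243. 222.] {'cen': [468.4, -183.2], 'yaw': np.float64(-33.9), 'rect': [468.4, -183.8], 'size': [36.2, 128.2], 'rang': 55.8}
plate T {'cen': [467.2, -374.2], 'yaw': np.float64(74.1), 'rect': [466.2, -374.4], 'size': [83.4, 81.2], 'rang': 88.9}
   S [170. 192.] {'cen': [474.9, -367.1], 'yaw': np.float64(-38.6), 'rect': [468.0, -374.6], 'size': [82.6, 83.5], 'rang': 74.8}
collar T {'cen': [464.7, -370.8], 'yaw': np.float64(-47.8), 'rect': [463.4, -370.2], 'size': [48.2, 49.7], 'rang': 81.5}
   S [170. 185.] {'cen': [473.7, -367.0], 'yaw': np.float64(50.2), 'rect': [472.9, -366.6], 'size': [59.1, 42.7], 'rang': 47.6}
```

Both views agree to about 1 mm and the sizes match. I'll write a small planner next and start with the plate.

```bash
cat > plan.py <<'E'
# plan.py x y z yaw(tool y axis, deg, mod 180; or 'k' keep) grip [first z]: rows from measured pose to target (mm)
import sys
from h import *
from scipy.spatial.transform import Rotation as Ro
def toolyaw(s):
    y=Ro.from_rotvec(s["tcp_rot"]).as_matrix()[:,1];return np.degrees(np.arctan2(y[1],y[0]))
def plan(x,y,z,yaw,g):
    s=read_state();R0=Ro.from_rotvec(s["tcp_rot"]);d=np.array([x,y,z])/1000-s["tool_pos"]
    ty=toolyaw(s)
    dy=0 if yaw=='k' else (float(yaw)-ty+90)%180-90   # world yaw ccw; tool z is down -> turn = -dy
    # measured tilt is ignored: rows are planned with the true axes
    print("now",np.round(s["tool_pos"]*1000,1),"yaw",round(ty,1),"w",round(s["width"]*85.4,1),"F",np.round(s["wrist_force"],1),"t",round(s["time"],2),"q6",round(s["q"][5],2),"d",np.round(d*1000,1),"dyaw",round(dy,1))
    n=int(max(np.ceil(np.linalg.norm(d)/.055),np.ceil(abs(dy)/9.9),1))
    R=R0;p=s["tool_pos"].copy();t=0;rows=[]
    for i in range(n):
        goal=s["tool_pos"]+d*(i+1)/n
        sh=np.round(R.inv().apply(goal-p),4);tu=round(-dy*(i+1)/n/360-t,4)
        p=p+R.apply(sh);t+=tu;R=R*Ro.from_rotvec([0,0,tu*2*np.pi])
        rows.append([*map(float,sh),tu,g])
    for i in range(0,n,5):print(rows[i:i+5])
a=sys.argv[1:];plan(*map(float,a[:3]),a[3],float(a[4]))
E
python3 plan.py 467 -374.4 70 k 85
```

```text
now [ 227.4 -635.1  230.4] yaw -70.3 w 85.4 F [0.4 0.6 0.2] t 0.2 q6 -0.04 d [ 239.6  260.7 -160.4] dyaw 0
[[0.0392, -0.0206, 0.0201, 0.0, 85.0], [0.0392, -0.0205, 0.0201, 0.0, 85.0], [0.0391, -0.0206, 0.0201, 0.0, 85.0], [0.0392, -0.0205, 0.02, 0.0, 85.0], [0.0392, -0.0206, 0.0201, 0.0, 85.0]]
[[0.0392, -0.0205, 0.0201, 0.0, 85.0], [0.0392, -0.0206, 0.0201, 0.0, 85.0], [0.0391, -0.0205, 0.0201, 0.0, 85.0]]
```

{"op": "play_rows", "data": {
  "motion": [
    [0.0392,-0.0206,0.02,0,85],
    [0.0392,-0.0206,0.02,0,85],
    [0.0392,-0.0206,0.02,0,85],
    [0.0392,-0.0206,0.02,0,85],
    [0.0392,-0.0206,0.02,0,85]
  ],
  "squeeze": 40
}}

```text
time: 0.82
tool_pos: [0.3781, -0.4712, 0.1306]
tcp_rot: [-3.095, -0.537, -0.0]
wrist_force: [-0.9, -0.4, -0.1]
width: 0.995
```

{"op": "play_rows", "data": {
  "motion": [
    [0.0392,-0.0206,0.02,0,85],
    [0.0392,-0.0206,0.02,0,85],
    [0.0392,-0.0206,0.02,0,85],
    [0,0,0,0,85]
  ]
}}

```text
time: 1.32
tool_pos: [0.4675, -0.3711, 0.0689]
tcp_rot: [-3.09, -0.543, 0.004]
wrist_force: [0.2, 0.1, 0.3]
width: 0.993
```

```bash
python3 plan.py 467 -374.4 16 k 85
python3 - <<'E'
from h import *
c=camera_info("wrist");im=read_camera("wrist");cv2.imwrite("pics/w1.png",im[:,:,::-1])
uv=proj(c,np.array([.467,-.3744,.008]));print(uv)
try: print(meas(c,im,"grey",uv,170,.008))
except Exception as e: print(e)
E
```

```text
now [ 467.5 -371.1   68.9] yaw -70.1 w 84.8 F [0.2 0.1 0.3] t 1.32 q6 0.51 d [ -0.5  -3.3 -52.9] dyaw 0
[[-0.0015, 0.0032, 0.0529, 0.0, 85.0]]
[333.14836332 261.79507549]
{'cen': [474.9, -369.5], 'yaw': np.float64(-68.4), 'rect': [468.1, -371.9], 'size': [82.5, 82.6], 'rang': 52.3}
```

View pics/w1.png

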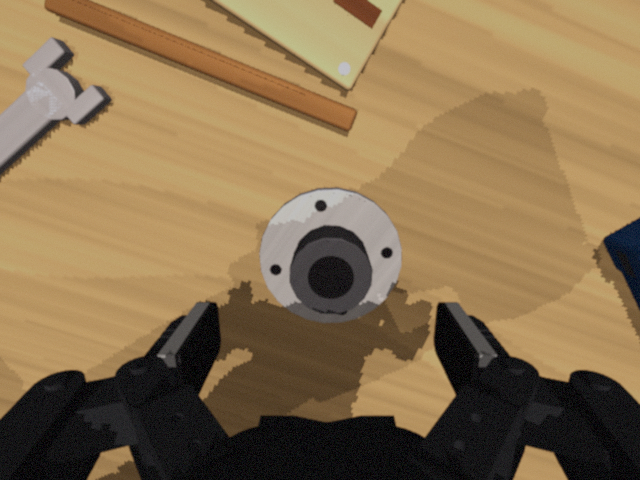

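The wrist view shows the disc at (330,255) with the collar at (330,270), centred between the fingers. Descending and gripping.

{"op": "play_rows", "data": {
  "motion": [
    [-0.001,0.0025,0.027,0,85],
    [0,0,0.026,0,85],
    [0,0,0,0,85],
    [0,0,0,0,30],
    [0,0,0,0,30]
  ]
}}

```text
time: 2.0
tool_pos: [0.4678, -0.3784, 0.02]
tcp_rot: [3.094, 0.536, 0.003]
wrist_force: [-1.5, 2.8, 1.9]
width: 0.596
```

{"op": "play_rows", "data": {
  "motion": [
    [0,0,0,0,30],
    [0,0,0,0,30],
    [0,0,0,0,30]
  ]
}}

```text
time: 2.38
tool_pos: [0.4679, -0.3782, 0.0202]
tcp_rot: [3.093, 0.537, 0.002]
wrist_force: [-2.6, 1.2, 6.0]
width: 0.491
```

```bash
python3 plan.py 467 -374.4 80 k 30
```

```text
now [ 467.9 -378.2   20.2] yaw -70.3 w 41.9 F [-2.6  1.2  6. ] t 2.38 q6 0.51 d [-0.9  3.8 59.8] dyaw 0
[[0.0002, -0.0019, -0.0299, 0.0, 30.0], [0.0003, -0.0018, -0.0299, 0.0, 30.0]]
```

{"op": "play_rows", "data": {
  "motion": [
    [0,0,-0.02,0,30],
    [0,0,-0.04,0,30],
    [0,0,0,0,30]
  ]
}}

```text
time: 2.75
tool_pos: [0.4701, -0.3799, 0.0835]
tcp_rot: [3.088, 0.536, 0.009]
wrist_force: [1.2, -0.9, -1.9]
width: 0.494
```

```bash
python3 plan.py 630 272.3 80 k 30
python3 - <<'E'
from h import *
for n in("top","scene"):
    c=camera_info(n);im=read_camera(n);z=.068
    uv=proj(c,np.array([.467,-.376,z]));print(n,uv,meas(c,im,"grey",uv,60,z))
E
```

```text
now [ 470.1 -379.9   83.5] yaw -70.3 w 42.2 F [ 1.2 -0.9 -1.9] t 2.75 q6 0.51 d [159.9 652.2  -3.5] dyaw 0
[[0.0285, -0.0431, 0.0, 0.0, 30.0], [0.0285, -0.0431, 0.0001, 0.0, 30.0], [0.0285, -0.0431, 0.0, 0.0, 30.0], [0.0285, -0.0431, 0.0, 0.0, 30.0], [0.0285, -0.043, 0.0001, 0.0, 30.0]]
[[0.0285, -0.0431, 0.0, 0.0, 30.0], [0.0285, -0.0431, 0.0001, 0.0, 30.0], [0.0285, -0.0431, -0.0, 0.0, 30.0], [0.0284, -0.0431, 0.0, 0.0, 30.0], [0.0285, -0.0431, 0.0001, 0.0, 30.0]]
[[0.0285, -0.0431, -0.0, 0.0, 30.0], [0.0285, -0.0431, 0.0, 0.0, 30.0], [0.0285, -0.0431, 0.0001, 0.0, 30.0]]
top [505.4901513  230.50075795] {'cen': [491.6, -364.5], 'yaw': np.float64(-50.5), 'rect': [488.7, -363.6], 'size': [34.3, 78.6], 'rang': 43.4}
scene [163.8680884  175.69210531] {'cen': [489.2, -372.4], 'yaw': np.float64(-70.8), 'rect': [485.3, -374.0], 'size': [55.7, 82.5], 'rang': 21.3}
```

{"op": "play_rows", "data": {
  "motion": [
    [0.0285,-0.0431,0,0,30],
    [0.0285,-0.0431,0,0,30],
    [0.0285,-0.0431,0,0,30],
    [0.0285,-0.0431,0,0,30],
    [0.0285,-0.0431,0,0,30]
  ]
}}

```text
time: 3.48
tool_pos: [0.5275, -0.1244, 0.0767]
tcp_rot: [-3.094, -0.537, 0.004]
wrist_force: [0.6, -1.1, -2.1]
width: 0.494
```

{"op": "play_rows", "data": {
  "motion": [
    [0.0285,-0.0431,0,0,30],
    [0.0285,-0.0431,0,0,30],
    [0.0285,-0.0431,0,0,30],
    [0.0285,-0.0431,0,0,30],
    [0.0285,-0.0431,0,0,30]
  ]
}}

```text
time: 4.1
tool_pos: [0.5889, 0.126, 0.0765]
tcp_rot: [3.095, 0.538, -0.005]
wrist_force: [0.0, -0.7, -0.9]
width: 0.494
```

{"op": "play_rows", "data": {
  "motion": [
    [0.0285,-0.0431,0,0,30],
    [0.0285,-0.0431,0,0,30],
    [0.0285,-0.0431,0,0,30],
    [0,0,0.03,0,30],
    [0,0,0,0,30]
  ]
}}

```text
time: 4.72
tool_pos: [0.6228, 0.2742, 0.0432]
tcp_rot: [3.093, 0.539, -0.015]
wrist_force: [-0.3, -0.3, -1.1]
width: 0.492
```

```bash
python3 plan.py 630 272.3 30 k 30
python3 - <<'E'
from h import *
a=[]
for n in("top","scene","wrist"):
    c=camera_info(n);im=read_camera(n);a.append(im);z=.045
    uv=proj(c,np.array([.63,.272,z]));print(n,uv)
    try: print(meas(c,im,"grey",uv,200 if n=="wrist" else 45,z))
    except Exception as e: print(e)
uv=(192,163)
cr=lambda im,u,v:cv2.resize(im[v-60:v+60,u-80:u+80],(400,300))
cv2.imwrite("pics/p1.png",np.vstack([np.hstack([cr(a[0],192,163),cr(a[1],407,369)]),np.hstack([cv2.resize(a[2],(400,300))]*2)])[:,:,::-1])
E
```

```text
now [622.8 274.2  43.2] yaw -70.2 w 42.0 F [-0.3 -0.3 -1.1] t 4.72 q6 1.6 d [  7.2  -1.9 -13.2] dyaw 0
[[0.0062, 0.0042, 0.0132, 0.0, 30.0]]
top [187.82028153 159.00383213]
{'cen': [713.6, 299.1], 'yaw': np.float64(-72.8), 'rect': [712.0, 297.4], 'size': [18.9, 33.0], 'rang': 11.3}
scene [408.31455959 361.63087306]
{'cen': [649.8, 277.7], 'yaw': np.float64(-75.1), 'rect': [646.4, 276.7], 'size': [52.6, 82.2], 'rang': 14.4}
wrist [336.11086605 299.44101056]
{'cen': [650.1, 284.0], 'yaw': np.float64(-69.1), 'rect': [647.5, 282.8], 'size': [46.1, 76.7], 'rang': 20.1}
```

View pics/p1.png

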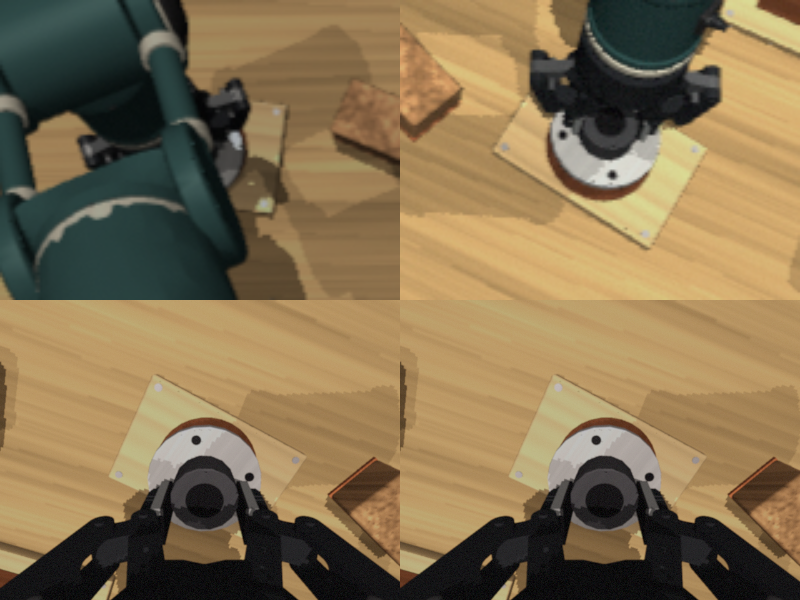

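The plate is held level over the disc board at (205,475) in the lower-left panel, and it still needs about 7 mm forward. Correcting and lowering.

{"op": "play_rows", "data": {
  "motion": [
    [0.006,0.004,0.005,0,30],
    [0,0,0,0,30],
    [0,0,0,0,30]
  ]
}}

```text
time: 5.25
tool_pos: [0.6345, 0.273, 0.0438]
tcp_rot: [-3.095, -0.536, -0.001]
wrist_force: [0.0, 0.1, -0.9]
width: 0.494
```

```bash
python3 plan.py 629 272 31 k 30; python3 plan.py 629 272 31 k 30 | head -1
```

```text
now [634.5 273.   43.8] yaw -70.3 w 42.2 F [ 0.   0.1 -0.9] t 5.25 q6 1.6 d [ -5.5  -1.  -12.8] dyaw 0
[[-0.0055, -0.0009, 0.0128, 0.0, 30.0]]
now [634.5 273.   43.8] yaw -70.3 w 42.2 F [ 0.   0.1 -0.9] t 5.25 q6 1.6 d [ -5.5  -1.  -12.8] dyaw 0
```

{"op": "play_rows", "data": {
  "motion": [
    [0,0,0,0,30],
    [0,0,0,0,30]
  ]
}}

```text
time: 5.5
tool_pos: [0.634, 0.2734, 0.0434]
tcp_rot: [-3.095, -0.537, -0.0]
wrist_force: [-0.1, -0.5, -1.6]
width: 0.494
```

{"op": "play_rows", "data": {
  "motion": [
    [0,0,0,0,30],
    [0,0,0,0,30]
  ]
}}

```text
time: 5.75
tool_pos: [0.634, 0.2734, 0.0433]
tcp_rot: [-3.095, -0.538, 0.0]
wrist_force: [-0.9, -0.5, -2.0]
width: 0.495
```

{"op": "play_rows", "data": {
  "motion": [
    [-0.0052,-0.0004,0.006,0,30],
    [0,0,0.003,0,30],
    [0,0,0,0,30],
    [0,0,0,0,30],
    [0,0,0,0,30]
  ]
}}

```text
time: 6.38
tool_pos: [0.6293, 0.272, 0.0345]
tcp_rot: [-3.095, -0.537, -0.001]
wrist_force: [-0.3, 0.3, -1.7]
width: 0.493
```

```bash
python3 plan.py 629 272 30 k 30
python3 - <<'E'
from h import *
c=camera_info("wrist");im=read_camera("wrist");cv2.imwrite("pics/w2.png",im[:,:,::-1])
E
```

```text
now [629.3 272.   34.5] yaw -70.3 w 42.1 F [-0.3  0.3 -1.7] t 6.38 q6 1.6 d [-0.3 -0.  -4.5] dyaw 0
[[-0.0003, -0.0001, 0.0045, 0.0, 30.0]]
```

View pics/w2.png

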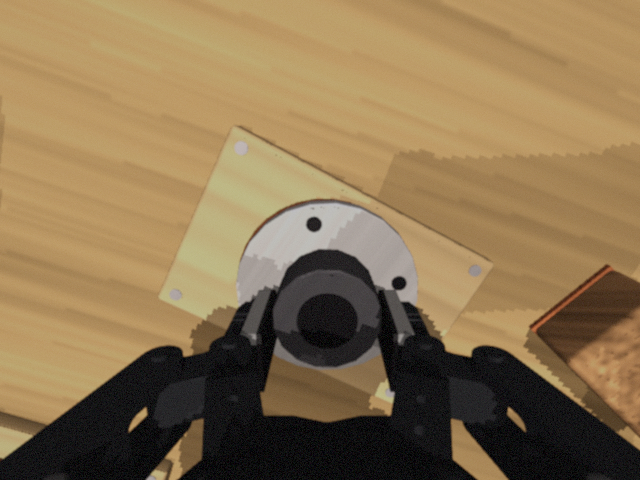

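The plate covers its outline, centred. Lowering the last 4.5 mm and releasing.

{"op": "play_rows", "data": {
  "motion": [
    [0,0,0.0045,0,30],
    [0,0,0,0,30],
    [0,0,0,0,30],
    [0,0,0,0,85],
    [0,0,0,0,85]
  ]
}}

```text
time: 7.05
tool_pos: [0.6288, 0.2718, 0.0296]
tcp_rot: [3.095, 0.537, -0.001]
wrist_force: [-0.3, 0.2, 0.2]
width: 0.896
```

{"op": "play_rows", "data": {
  "motion": [
    [0,0,0,0,85],
    [0,0,0,0,85],
    [0,0,-0.025,0,85],
    [0,0,-0.045,0,85],
    [0,0,-0.03,0,85]
  ]
}}

```text
time: 7.68
tool_pos: [0.6298, 0.2723, 0.132]
tcp_rot: [-3.095, -0.537, -0.003]
wrist_force: [0.6, -0.1, 1.1]
width: 0.996
```

```bash
python3 plan.py 644.2 107.5 90 156.3 85
```

```text
now [629.8 272.3 132. ] yaw -70.3 w 85.1 F [ 0.6 -0.1  1.1] t 7.67 q6 1.6 d [  14.4 -164.8  -42. ] dyaw 46.6
[[-0.0084, 0.032, 0.0084, np.float64(-0.0259), 85.0], [-0.0135, 0.0302, 0.0083, np.float64(-0.0259), 85.0], [-0.0182, 0.0276, 0.0084, np.float64(-0.0259), 85.0], [-0.0224, 0.0243, 0.0084, np.float64(-0.0259), 85.0], [-0.0261, 0.0204, 0.0084, np.float64(-0.0258), 85.0]]
```

{"op": "play_rows", "data": {
  "motion": [
    [-0.0084,0.032,0.0084,-0.0259,85],
    [-0.0135,0.0302,0.0084,-0.0259,85],
    [-0.0182,0.0276,0.0084,-0.0259,85],
    [-0.0224,0.0243,0.0084,-0.0259,85],
    [-0.0261,0.0204,0.0084,-0.0259,85]
  ]
}}

```text
time: 8.3
tool_pos: [0.6434, 0.1061, 0.0876]
tcp_rot: [2.625, 1.725, 0.0]
wrist_force: [0.1, 0.3, 0.6]
width: 0.996
```

{"op": "play_rows", "data": {
  "motion": [
    [0,0,0,0,85],
    [0,0,0,0,85],
    [0,0,0,0,85],
    [0,0,0,0,85]
  ]
}}

```text
time: 8.8
tool_pos: [0.6435, 0.1082, 0.0882]
tcp_rot: [2.629, 1.719, 0.001]
wrist_force: [-0.5, -0.1, 0.2]
width: 0.992
```

```bash
python3 plan.py 644.2 107.5 14 156.3 85
python3 - <<'E'
from h import *
c=camera_info("wrist");im=read_camera("wrist");cv2.imwrite("pics/w3.png",im[:,:,::-1])
uv=proj(c,np.array([.6442,.1075,.034]));print(uv,meas(c,im,"cork",uv,150,.034))
for n in("top","scene"):
    c=camera_info(n);im=read_camera(n);uv=proj(c,np.array([.630,.2723,.018]));print(n,meas(c,im,"grey",uv,35,.018))
E
```

```text
now [643.5 108.2  88.2] yaw -23.6 w 84.7 F [-0.5 -0.1  0.2] t 8.8 q6 0.54 d [  0.7  -0.7 -74.2] dyaw -0.1
[[-0.0002, 0.0004, 0.0371, np.float64(0.0001), 85.0], [-0.0002, 0.0005, 0.0371, np.float64(0.0001), 85.0]]
[328.12820572 264.5538313 ] {'cen': [650.6, 126.3], 'yaw': np.float64(58.0), 'rect': [650.5, 124.9], 'size': [55.8, 49.2], 'rang': 66.3}
top {'cen': [631.6, 269.7], 'yaw': np.float64(-85.0), 'rect': [636.6, 261.9], 'size': [83.6, 104.1], 'rang': 29.6}
scene {'cen': [631.6, 271.1], 'yaw': np.float64(13.1), 'rect': [631.4, 271.3], 'size': [82.6, 82.0], 'rang': 25.4}
```

View pics/w3.png

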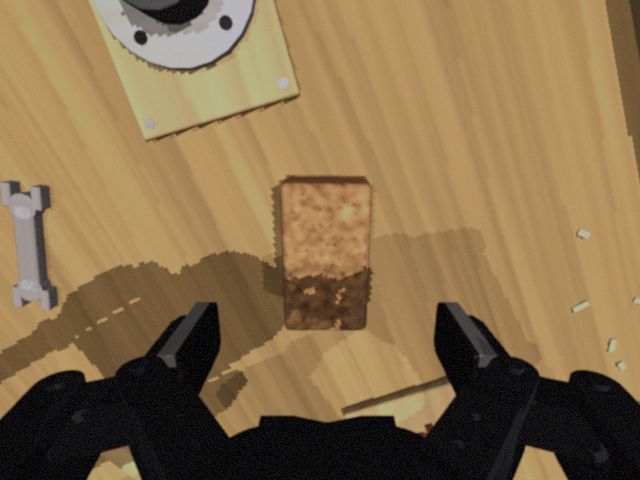

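Run:
```python
from h import *
c=camera_info("wrist")
P=np.array([cast(c,u,.034) for u in((282,184),(370,184),(367,329),(286,329))])*1000
print(P.round(1),P.mean(0).round(1),np.linalg.norm(np.diff(P,axis=0),axis=1).round(1))
```

```text
[[639.9 158.9]
 [682.8 140.1]
 [648.9  59.9]
 [604.4  79.5]] [644.  109.6] [46.8 87.1 48.6]
```

The block is at (326,256), aligned with and centred between the fingers. It measures about 87x48, at (644,109). Descending.

{"op": "play_rows", "data": {
  "motion": [
    [0,0,0.037,0,85],
    [0,0,0.035,0,85],
    [0,0,0,0,85],
    [0,0,0,0,85],
    [0,0,0,0,40]
  ]
}}

```text
time: 9.57
tool_pos: [0.6452, 0.1075, 0.018]
tcp_rot: [2.629, 1.718, 0.005]
wrist_force: [0.2, 0.1, 0.1]
width: 0.814
```

{"op": "play_rows", "data": {
  "motion": [
    [0,0,0,0,40],
    [0,0,0,0,40],
    [0,0,0,0,40],
    [0,0,0,0,40]
  ]
}}

```text
time: 10.07
tool_pos: [0.6448, 0.1073, 0.0177]
tcp_rot: [2.629, 1.718, 0.004]
wrist_force: [-0.7, -1.1, 6.6]
width: 0.575
```

{"op": "play_rows", "data": {
  "motion": [
    [0,0,-0.035,0,40],
    [0,0,-0.045,0,40],
    [0,0,0,0,40],
    [0,0,0,0,40]
  ]
}}

```text
time: 10.58
tool_pos: [0.6429, 0.1071, 0.0955]
tcp_rot: [-2.63, -1.718, 0.001]
wrist_force: [-0.1, 0.4, -1.6]
width: 0.577
```

```bash
python3 plan.py 438 389 85 179.1 40
```

```text
now [642.9 107.1  95.5] yaw -23.7 w 49.3 F [-0.1  0.4 -1.6] t 10.57 q6 0.54 d [-204.9  281.9  -10.5] dyaw 22.8
[[0.0251, -0.043, 0.0015, np.float64(-0.009), 40.0], [0.0275, -0.0415, 0.0015, np.float64(-0.0091), 40.0], [0.0299, -0.0398, 0.0015, np.float64(-0.009), 40.0], [0.032, -0.0381, 0.0015, np.float64(-0.0091), 40.0], [0.0342, -0.0362, 0.0015, np.float64(-0.009), 40.0]]
[[0.0362, -0.0343, 0.0016, np.float64(-0.009), 40.0], [0.038, -0.0321, 0.0015, np.float64(-0.0091), 40.0]]
```

{"op": "play_rows", "data": {
  "motion": [
    [0.0251,-0.043,0.0015,-0.009,40],
    [0.0275,-0.0415,0.0015,-0.009,40],
    [0.0299,-0.0398,0.0015,-0.009,40],
    [0.032,-0.0381,0.0015,-0.009,40],
    [0.0342,-0.0362,0.0015,-0.009,40]
  ]
}}

```text
time: 11.2
tool_pos: [0.4945, 0.3088, 0.0859]
tcp_rot: [-2.359, -2.073, 0.006]
wrist_force: [1.2, 0.4, -1.2]
width: 0.576
```

{"op": "play_rows", "data": {
  "motion": [
    [0.0362,-0.0343,0.0015,-0.009,40],
    [0.038,-0.0321,0.0015,-0.009,40],
    [0,0,0,0,40],
    [0,0,0,0,40],
    [0,0,0,0,40]
  ]
}}

```text
time: 11.82
tool_pos: [0.4389, 0.388, 0.0845]
tcp_rot: [2.242, 2.2, -0.002]
wrist_force: [0.8, -1.2, 0.1]
width: 0.573
```

```bash
python3 plan.py 438 389 36 179.1 40
python3 - <<'E'
from h import *
for n in("scene","wrist"):
    c=camera_info(n);im=read_camera(n);z=.011
    if n=="wrist":cv2.imwrite("pics/w4.png",im[:,:,::-1])
    print(n,proj(c,np.array([.438,.389,.01])))
for n in("top","scene"):
    c=camera_info(n);im=read_camera(n);uv=proj(c,np.array([.630,.2723,.018]));print(n,meas(c,im,"grey",uv,26,.018))
E
```

```text
now [438.9 388.   84.5] yaw -1.1 w 48.9 F [ 0.8 -1.2  0.1] t 11.82 q6 0.7 d [ -0.9   1.  -48.5] dyaw 0.2
[[0.001, -0.0009, 0.0485, np.float64(-0.0005), 40.0]]
scene [493.76380376 310.35696418]
wrist [324.29425755 250.38518221]
top {'cen': [631.4, 271.1], 'yaw': np.float64(-87.1), 'rect': [631.1, 271.7], 'size': [82.8, 81.4], 'rang': 89.0}
scene {'cen': [631.5, 271.1], 'yaw': np.float64(11.4), 'rect': [631.4, 271.3], 'size': [82.6, 82.0], 'rang': 25.4}
```

View pics/w4.png

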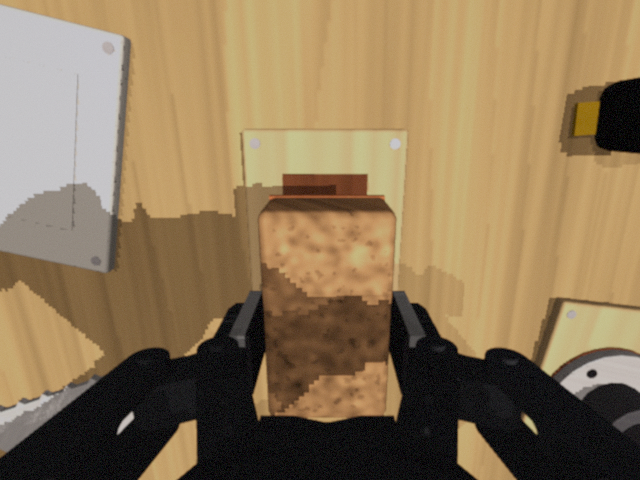

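The block is over its board at (325,300), and the outline's far edge at (325,180) is still visible. The placed plate is within 1.6 mm of its outline. Lowering most of the way.

{"op": "play_rows", "data": {
  "motion": [
    [0.0005,-0.0009,0.03,-0.0005,40],
    [0,0,0.019,0,40],
    [0,0,0,0,40],
    [0,0,0,0,40],
    [0,0,0,0,40]
  ]
}}

```text
time: 12.65
tool_pos: [0.4386, 0.3904, 0.0374]
tcp_rot: [2.237, 2.205, 0.003]
wrist_force: [0.1, 0.2, -0.8]
width: 0.572
```

```bash
python3 plan.py 438 389 28 179.1 40
python3 - <<'E'
from h import *
c=camera_info("scene");im=read_camera("scene");cv2.imwrite("pics/w5.png",cv2.resize(im[250:370,410:570],(800,600),interpolation=cv2.INTER_CUBIC)[:,:,::-1])
uv=proj(c,np.array([.438,.389,.050]));print(uv,meas(c,im,"cork",uv,50,.050))
E
```

```text
now [438.6 390.4  37.4] yaw -0.8 w 48.8 F [ 0.1  0.2 -0.8] t 12.65 q6 0.7 d [-0.6 -1.4 -9.4] dyaw -0.1
[[-0.0014, -0.0006, 0.0094, np.float64(0.0002), 40.0]]
[498.53839695 301.72387617] {'cen': [440.2, 421.4], 'yaw': np.float64(-4.6), 'rect': [438.7, 420.4], 'size': [25.5, 49.2], 'rang': 89.0}
```

View pics/w5.png

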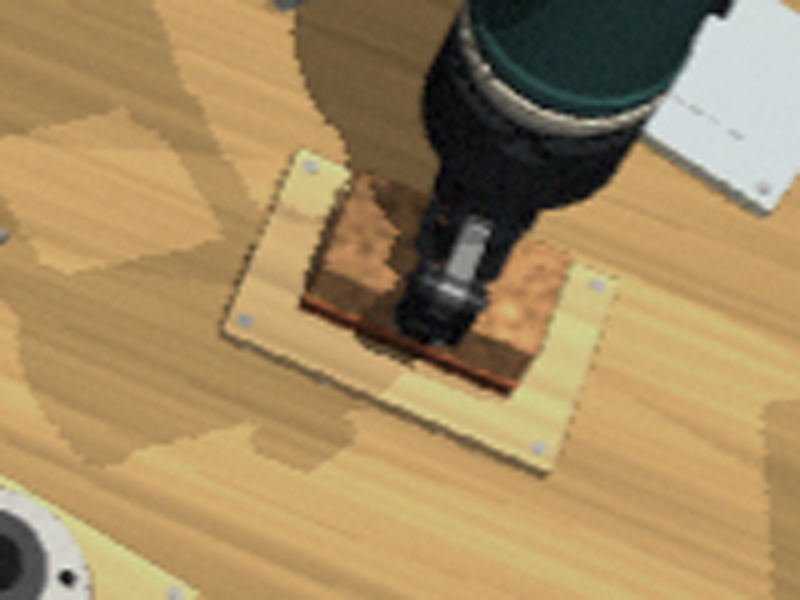

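The block hovers squarely over its outline. Setting it down.

{"op": "play_rows", "data": {
  "motion": [
    [-0.001,-0.0005,0.009,0,40],
    [0,0,0,0,40],
    [0,0,0,0,40],
    [0,0,0,0,40],
    [0,0,0,0,40]
  ]
}}

```text
time: 13.32
tool_pos: [0.4378, 0.3892, 0.0277]
tcp_rot: [2.237, 2.205, 0.002]
wrist_force: [0.8, 1.6, 2.0]
width: 0.577
```

{"op": "play_rows", "data": {
  "motion": [
    [0,0,0,0,85],
    [0,0,0,0,85],
    [0,0,0,0,85],
    [0,0,-0.03,0,85],
    [0,0,-0.05,0,85]
  ]
}}

```text
time: 13.95
tool_pos: [0.4353, 0.3871, 0.1054]
tcp_rot: [-2.237, -2.205, 0.01]
wrist_force: [0.9, 0.7, -0.3]
width: 0.995
```

```bash
python3 plan.py 469 182.8 80 147.9 40
```

```text
now [435.3 387.1 105.4] yaw -0.8 w 85.0 F [ 0.9  0.7 -0.3] t 13.95 q6 0.7 d [  33.7 -204.3  -25.4] dyaw -31.3
[[-0.0509, 0.0092, 0.0065, np.float64(0.0217), 40.0], [-0.0492, 0.016, 0.0065, np.float64(0.0217), 40.0], [-0.0466, 0.0226, 0.0065, np.float64(0.0218), 40.0], [-0.043, 0.0287, 0.0065, np.float64(0.0217), 40.0]]
```

{"op": "play_rows", "data": {
  "motion": [
    [-0.0509,0.0092,0.0,0.0217,40],
    [-0.0492,0.016,0.008,0.0217,40],
    [-0.0466,0.0226,0.009,0.0217,40],
    [-0.043,0.0287,0.009,0.0217,40],
    [0,0,0,0,40]
  ]
}}

```text
time: 14.58
tool_pos: [0.4702, 0.1814, 0.0801]
tcp_rot: [-2.752, -1.515, 0.005]
wrist_force: [-0.5, 0.3, 0.3]
width: 0.47
```

{"op": "play_rows", "data": {
  "motion": [
    [0,0,0,0,40],
    [0,0,0,0,40],
    [0,0,0,0,40]
  ]
}}

```text
time: 14.95
tool_pos: [0.4712, 0.1858, 0.0816]
tcp_rot: [-2.747, -1.524, -0.001]
wrist_force: [-0.7, -0.4, 0.1]
width: 0.468
```

```bash
python3 plan.py 469 182.8 5 147.9 40
python3 - <<'E'
from h import *
c=camera_info("wrist");im=read_camera("wrist");cv2.imwrite("pics/w6.png",im[:,:,::-1])
uv=proj(c,np.array([.469,.1828,.009]));print(uv,meas(c,im,"grey",uv,110,.009))
for n in("top","scene"):
    c=camera_info(n);im=read_camera(n);uv=proj(c,np.array([.438,.389,.044]));print(n,meas(c,im,"cork",uv,35,.044))
E
```

```text
now [471.2 185.8  81.6] yaw -31.9 w 40.0 F [-0.7 -0.4  0.1] t 14.95 q6 0.88 d [ -2.2  -3.  -76.6] dyaw -0.2
[[-0.0019, -0.0002, 0.0383, np.float64(0.0002), 40.0], [-0.0019, -0.0001, 0.0383, np.float64(0.0002), 40.0]]
[326.30894593 258.98122279] {'cen': [478.6, 201.6], 'yaw': np.float64(56.9), 'rect': [477.0, 198.7], 'size': [52.7, 23.2], 'rang': 58.0}
top {'cen': [437.8, 388.3], 'yaw': np.float64(-88.8), 'rect': [438.9, 387.6], 'size': [84.9, 45.3], 'rang': 88.9}
scene {'cen': [439.7, 387.8], 'yaw': np.float64(-89.7), 'rect': [439.3, 387.5], 'size': [87.8, 49.0], 'rang': 89.6}
```

View pics/w6.png

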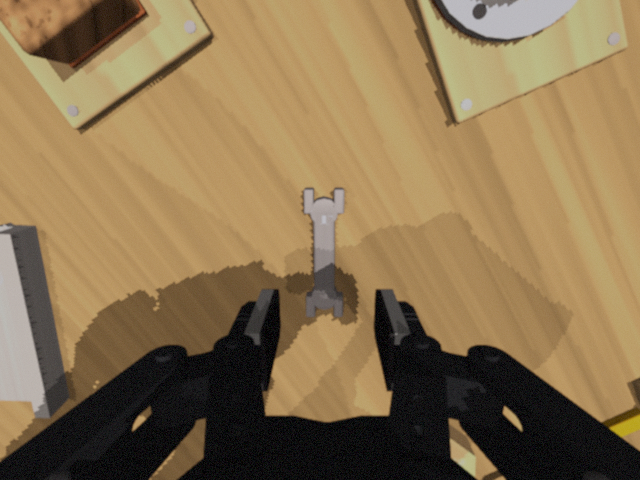

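The placed block is within 1.7 mm and 1° of its outline. The spanner runs from (323,188) to (325,316), between the fingers. Its centre needs about −3 mm along tool x.

{"op": "play_rows", "data": {
  "motion": [
    [-0.003,-0.0003,0.037,0,40],
    [0,0,0.037,0,40],
    [0,0,0,0,40],
    [0,0,0,0,40],
    [0,0,0,0,40]
  ]
}}

```text
time: 15.72
tool_pos: [0.471, 0.1829, 0.0091]
tcp_rot: [2.748, 1.521, 0.005]
wrist_force: [0.5, 0.1, 0.1]
width: 0.467
```

```bash
python3 plan.py 469 182.8 5 147.9 40;python3 - <<'E'
from h import *
c=camera_info("wrist");im=read_camera("wrist");cv2.imwrite("pics/w7.png",im[:,:,::-1])
E
```

```text
now [471.  182.9   9.1] yaw -32.1 w 39.9 F [0.5 0.1 0.1] t 15.72 q6 0.88 d [-2.  -0.1 -4.1] dyaw -0.0
[[-0.0011, -0.0017, 0.0041, np.float64(0.0001), 40.0]]
```

View pics/w7.png

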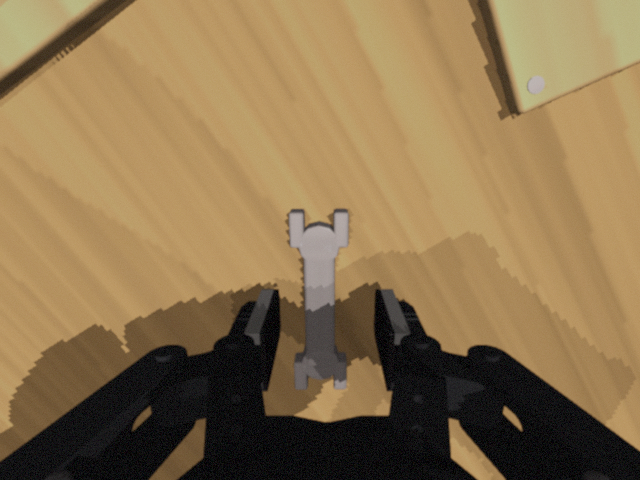

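The shank midpoint at (320,298) lies between the fingertips. Going down 5 mm and gripping.

{"op": "play_rows", "data": {
  "motion": [
    [-0.001,-0.0015,0.005,0,40],
    [0,0,0,0,40],
    [0,0,0,0,40],
    [0,0,0,0,5],
    [0,0,0,0,5]
  ]
}}

```text
time: 16.4
tool_pos: [0.4678, 0.1822, 0.0025]
tcp_rot: [2.748, 1.521, 0.001]
wrist_force: [1.0, 0.2, 0.1]
width: 0.136
```

{"op": "play_rows", "data": {
  "motion": [
    [0,0,0,0,5],
    [0,0,0,0,5],
    [0,0,0,0,5],
    [0,0,0,0,5]
  ]
}}

```text
time: 16.9
tool_pos: [0.4678, 0.1823, 0.0025]
tcp_rot: [2.749, 1.521, 0.001]
wrist_force: [0.2, 1.2, 2.0]
width: 0.131
```

{"op": "play_rows", "data": {
  "motion": [
    [0,0,-0.03,0,5],
    [0,0,-0.05,0,5],
    [0,0,0,0,5],
    [0,0,0,0,5],
    [0,0,0,0,5]
  ]
}}

```text
time: 17.52
tool_pos: [0.4659, 0.1817, 0.0805]
tcp_rot: [-2.748, -1.521, 0.006]
wrist_force: [-0.2, -0.3, -1.3]
width: 0.134
```

```bash
python3 plan.py 646.2 -88.9 80 176.7 5
```

```text
now [465.9 181.7  80.5] yaw -32.1 w 11.4 F [-0.2 -0.3 -1.3] t 17.52 q6 0.88 d [ 180.3 -270.6   -0.5] dyaw 28.8
[[-0.0223, 0.0494, 0.0, np.float64(-0.0133), 5.0], [-0.0263, 0.0474, 0.0001, np.float64(-0.0133), 5.0], [-0.0301, 0.045, -0.0, np.float64(-0.0134), 5.0], [-0.0339, 0.0423, 0.0, np.float64(-0.0133), 5.0], [-0.0372, 0.0394, 0.0, np.float64(-0.0133), 5.0]]
[[-0.0404, 0.0361, 0.0001, np.float64(-0.0133), 5.0]]
```

{"op": "play_rows", "data": {
  "motion": [
    [-0.0223,0.0494,0,-0.0133,5],
    [-0.0263,0.0474,0,-0.0133,5],
    [-0.0301,0.045,0,-0.0133,5],
    [-0.0339,0.0423,0,-0.0133,5],
    [-0.0372,0.0394,0,-0.0133,5]
  ]
}}

```text
time: 18.15
tool_pos: [0.6172, -0.0447, 0.0802]
tcp_rot: [-2.369, -2.06, 0.003]
wrist_force: [0.1, 0.6, -0.4]
width: 0.133
```

{"op": "play_rows", "data": {
  "motion": [
    [-0.0404,0.0361,0,-0.0133,5],
    [0,0,0.03,0,5],
    [0,0,0,0,5],
    [0,0,0,0,5],
    [0,0,0,0,5]
  ]
}}

```text
time: 18.77
tool_pos: [0.6481, -0.0877, 0.0531]
tcp_rot: [2.284, 2.156, 0.001]
wrist_force: [0.2, -0.4, 0.3]
width: 0.135
```

```bash
python3 plan.py 646.2 -88.9 14 176.7 5;python3 - <<'E'
from h import *
c=camera_info("wrist");im=read_camera("wrist");cv2.imwrite("pics/w8.png",im[:,:,::-1])
z=.047;uv=proj(c,np.array([.6465,-.089,z]));print(uv,meas(c,im,"grey",uv,150,z)); print(meas(c,im,"paint",proj(c,np.array([.6465,-.089,.01])),150,.01))
E
```

```text
now [648.1 -87.7  53.1] yaw -3.3 w 11.5 F [ 0.2 -0.4  0.3] t 18.77 q6 -0.12 d [ -1.9  -1.2 -39.1] dyaw -0.0
[[-0.0013, -0.0018, 0.0391, np.float64(0.0), 5.0]]
[322.72521483 305.01300021] {'cen': [649.6, -63.9], 'yaw': np.float64(85.9), 'rect': [649.6, -66.4], 'size': [41.4, 25.6], 'rang': 87.9}
{'cen': [649.5, -53.1], 'yaw': np.float64(-12.1), 'rect': [648.0, -53.1], 'size': [15.7, 22.5], 'rang': 86.7}
```

View pics/w8.png

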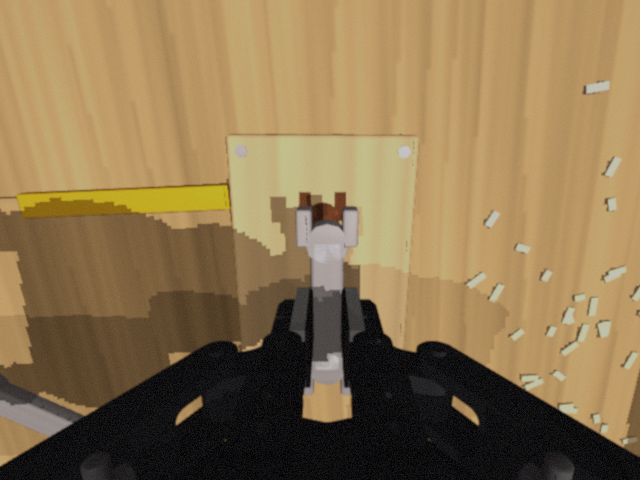

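The spanner is parallel to its outline, with the jaw at (327,215) and the paint at (322,205). Lowering to just above the board and comparing.

{"op": "play_rows", "data": {
  "motion": [
    [-0.0013,-0.0018,0.02,0,5],
    [0,0,0.014,0,5],
    [0,0,0,0,5],
    [0,0,0,0,5],
    [0,0,0,0,5]
  ]
}}

```text
time: 19.45
tool_pos: [0.6465, -0.0897, 0.0188]
tcp_rot: [2.285, 2.155, 0.001]
wrist_force: [-0.3, 0.4, -0.9]
width: 0.135
```

```bash
python3 plan.py 646.2 -88.9 13 176.7 5;python3 - <<'E'
from h import *
c=camera_info("wrist");im=read_camera("wrist");b=camera_info("scene");s=read_camera("scene")
cv2.imwrite("pics/w9.png",np.hstack([im[150:450,160:460],cv2.resize(s[260:340,200:280],(300,300))])[:,:,::-1])
E
```

```text
now [646.5 -89.7  18.8] yaw -3.3 w 11.5 F [-0.3  0.4 -0.9] t 19.45 q6 -0.12 d [-0.3  0.8 -5.8] dyaw 0.0
[[0.0008, -0.0003, 0.0058, np.float64(-0.0001), 5.0]]
```

View pics/w9.png

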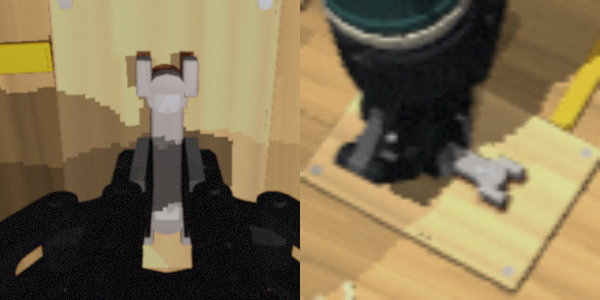

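{"op": "play_rows", "data": {
  "motion": [
    [0.0008,-0.0003,0.0058,0,5],
    [0,0,0,0,5],
    [0,0,0,0,5],
    [0,0,0,0,5],
    [0,0,0,0,35]
  ]
}}

```text
time: 20.18
tool_pos: [0.6453, -0.0887, 0.0123]
tcp_rot: [-2.285, -2.155, 0.001]
wrist_force: [0.3, 0.4, -0.6]
width: 0.332
```

{"op": "play_rows", "data": {
  "motion": [
    [0,0,0,0,35],
    [0,0,0,0,35],
    [0,0,0,0,35],
    [0,0,-0.03,0,35],
    [0,0,-0.05,0,35]
  ]
}}

```text
time: 20.8
tool_pos: [0.6433, -0.0884, 0.0906]
tcp_rot: [-2.282, -2.152, 0.006]
wrist_force: [0.1, -0.1, 0.6]
width: 0.408
```

```bash
python3 plan.py 468.2 -183.2 80 56 45
```

```text
now [643.3 -88.4  90.6] yaw -3.3 w 34.8 F [ 0.1 -0.1  0.6] t 20.8 q6 -0.12 d [-175.1  -94.8  -10.6] dyaw 59.3
[[-0.0175, -0.0282, 0.0019, np.float64(-0.0275), 45.0], [-0.0123, -0.0308, 0.0019, np.float64(-0.0274), 45.0], [-0.007, -0.0324, 0.0019, np.float64(-0.0275), 45.0], [-0.0012, -0.0332, 0.0019, np.float64(-0.0275), 45.0], [0.0045, -0.0328, 0.002, np.float64(-0.0275), 45.0]]
[[0.0101, -0.0316, 0.0019, np.float64(-0.0274), 45.0]]
```

{"op": "play_rows", "data": {
  "motion": [
    [-0.0175,-0.0282,0.002,-0.0275,45],
    [-0.0123,-0.0308,0.002,-0.0275,45],
    [-0.007,-0.0324,0.002,-0.0275,45],
    [-0.0012,-0.0332,0.002,-0.0275,45],
    [0.0045,-0.0328,0.002,-0.0275,45]
  ]
}}

```text
time: 21.42
tool_pos: [0.4989, -0.1683, 0.0826]
tcp_rot: [1.164, 2.918, -0.0]
wrist_force: [-0.2, -0.3, -0.1]
width: 0.527
```

{"op": "play_rows", "data": {
  "motion": [
    [0.0101,-0.0316,0.002,-0.0275,45],
    [0,0,0,0,45],
    [0,0,0,0,45],
    [0,0,0,0,45],
    [0,0,0,0,45]
  ]
}}

```text
time: 22.05
tool_pos: [0.4715, -0.1833, 0.0806]
tcp_rot: [0.916, 3.005, 0.0]
wrist_force: [0.4, 0.1, -0.5]
width: 0.53
```

```bash
python3 plan.py 468.2 -183.2 8 56 45;python3 - <<'E'
from h import *
c=camera_info("wrist");im=read_camera("wrist");cv2.imwrite("pics/w10.png",im[:,:,::-1])
uv=proj(c,np.array([.4682,-.1832,.009]));print(uv,meas(c,im,"grey",uv,110,.009))
for n in("top","scene"):
    c=camera_info(n);im=read_camera(n);uv=proj(c,np.array([.6462,-.0889,.019]));print(n,meas(c,im,"grey",uv,30,.019))
E
```

```text
now [ 471.5 -183.3   80.6] yaw 56.1 w 45.2 F [ 0.4  0.1 -0.5] t 22.05 q6 -1.4 d [ -3.3   0.1 -72.6] dyaw -0.1
[[0.0014, -0.0009, 0.0363, np.float64(0.0001), 45.0], [0.0014, -0.0008, 0.0363, np.float64(0.0001), 45.0]]
[322.6011616  248.04864317] {'cen': [468.5, -181.5], 'yaw': np.float64(-34.3), 'rect': [468.1, -181.1], 'size': [35.7, 126.3], 'rang': 55.9}
top {'cen': [646.5, -86.7], 'yaw': np.float64(87.0), 'rect': [646.6, -88.0], 'size': [83.0, 23.5], 'rang': 85.9}
scene {'cen': [646.7, -88.0], 'yaw': np.float64(86.2), 'rect': [646.4, -88.0], 'size': [83.8, 25.2], 'rang': 87.4}
```

View pics/w10.png

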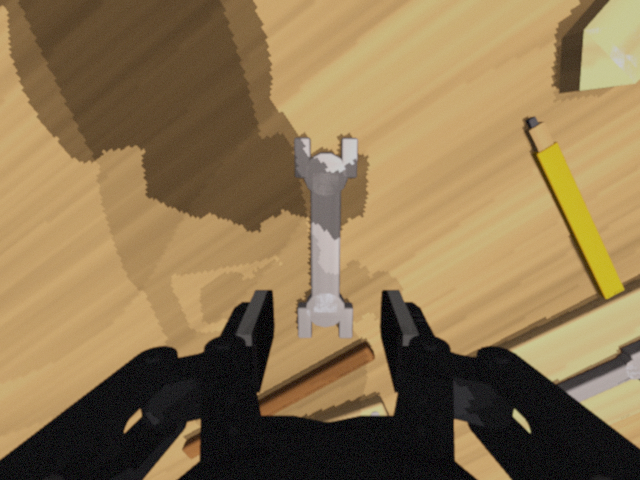

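The short spanner is within 1 mm and 1° of its outline. The long spanner is at (326,240) between the fingers, and the wrist measurement (468.5,−181.5, 35.7x126.3) agrees.

{"op": "play_rows", "data": {
  "motion": [
    [0.0025,-0.0015,0.036,0,45],
    [0,0,0.036,0,45],
    [0,0,0,0,45],
    [0,0,0,0,45],
    [0,0,0,0,45]
  ]
}}

```text
time: 22.82
tool_pos: [0.4694, -0.1842, 0.0103]
tcp_rot: [0.916, 3.002, -0.001]
wrist_force: [-0.1, 0.2, 0.8]
width: 0.526
```

```bash
python3 plan.py 468.3 -182.7 4 56 45
```

```text
now [ 469.4 -184.2   10.3] yaw 56.1 w 44.9 F [-0.1  0.2  0.8] t 22.82 q6 -1.4 d [-1.1  1.5 -6.3] dyaw -0.1
[[0.0018, 0.0006, 0.0063, np.float64(0.0002), 45.0]]
```

{"op": "play_rows", "data": {
  "motion": [
    [0.0018,0.0006,0.0063,0,45],
    [0,0,0,0,45],
    [0,0,0,0,45],
    [0,0,0,0,8],
    [0,0,0,0,8]
  ]
}}

```text
time: 23.45
tool_pos: [0.4668, -0.1821, 0.0025]
tcp_rot: [0.917, 3.004, -0.0]
wrist_force: [-0.2, -0.4, 2.5]
width: 0.193
```

{"op": "play_rows", "data": {
  "motion": [
    [0,0,0,0,8],
    [0,0,0,0,8],
    [0,0,0,0,8],
    [0,0,0,0,8]
  ]
}}

```text
time: 23.95
tool_pos: [0.4668, -0.1821, 0.0024]
tcp_rot: [0.917, 3.004, -0.0]
wrist_force: [-0.6, -0.3, 4.7]
width: 0.19
```

{"op": "play_rows", "data": {
  "motion": [
    [0,0,-0.03,0,8],
    [0,0,-0.05,0,8],
    [0,0,0,0,8],
    [0,0,0,0,8],
    [0,0,0,0,8]
  ]
}}

```text
time: 24.58
tool_pos: [0.4649, -0.1812, 0.0801]
tcp_rot: [-0.916, -3.001, -0.001]
wrist_force: [-0.5, -0.6, -1.7]
width: 0.194
```

```bash
python3 plan.py 617.8 -293.6 80 168.4 8
```

```text
now [ 464.9 -181.2   80.1] yaw 56.1 w 16.5 F [-0.5 -0.6 -1.7] t 24.57 q6 -1.4 d [ 1.529e+02 -1.124e+02 -1.000e-01] dyaw -67.7
[[-0.0271, -0.0011, -0.0001, np.float64(0.0268), 8.0], [-0.0269, 0.0034, -0.0001, np.float64(0.0269), 8.0], [-0.0259, 0.0079, -0.0001, np.float64(0.0268), 8.0], [-0.0243, 0.0122, -0.0001, np.float64(0.0269), 8.0], [-0.0219, 0.016, -0.0001, np.float64(0.0268), 8.0]]
[[-0.0188, 0.0195, -0.0001, np.float64(0.0269), 8.0], [-0.0153, 0.0224, -0.0001, np.float64(0.0268), 8.0]]
```

{"op": "play_rows", "data": {
  "motion": [
    [-0.0271,-0.0011,0,0.0268,8],
    [-0.0269,0.0034,0,0.0269,8],
    [-0.0259,0.0079,0,0.0268,8],
    [-0.0243,0.0122,0,0.0269,8],
    [-0.0219,0.016,0,0.0268,8]
  ]
}}

```text
time: 25.2
tool_pos: [0.5752, -0.2622, 0.0797]
tcp_rot: [-2.07, -2.358, 0.001]
wrist_force: [0.2, -0.2, -1.8]
width: 0.195
```

{"op": "play_rows", "data": {
  "motion": [
    [-0.0188,0.0195,0,0.0269,8],
    [-0.0153,0.0224,0,0.0268,8],
    [0,0,0.03,0,8],
    [0,0,0,0,8],
    [0,0,0,0,8]
  ]
}}

```text
time: 25.82
tool_pos: [0.6185, -0.2938, 0.051]
tcp_rot: [-2.432, -1.984, 0.002]
wrist_force: [0.3, -0.1, -1.5]
width: 0.191
```

{"op": "play_rows", "data": {
  "motion": [
    [0,0,0.01,0,8],
    [0,0,0,0,8],
    [0,0,0,0,8],
    [0,0,0,0,8]
  ]
}}

```text
time: 26.32
tool_pos: [0.6199, -0.2945, 0.0427]
tcp_rot: [2.434, 1.985, 0.001]
wrist_force: [-0.3, 0.5, -0.4]
width: 0.193
```

```bash
python3 plan.py 618.1 -292 20 168.4 8;python3 - <<'E'
from h import *
c=camera_info("wrist");im=read_camera("wrist");s=read_camera("scene")
cv2.imwrite("pics/w11.png",np.hstack([im[100:450,140:490],cv2.resize(s[206:306,113:213],(350,350))])[:,:,::-1])
E
```

```text
now [ 619.9 -294.5   42.7] yaw -11.6 w 16.5 F [-0.3  0.5 -0.4] t 26.32 q6 -0.28 d [ -1.8   2.5 -22.7] dyaw -0.0
[[0.0021, -0.0022, 0.0227, np.float64(0.0), 8.0]]
```

View pics/w11.png

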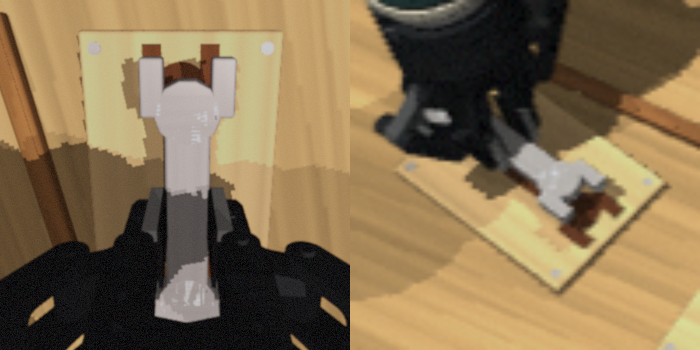

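The long spanner is parallel above its outline, with the jaws at (188,85) and the paint at (180,70). Correcting and lowering.

{"op": "play_rows", "data": {
  "motion": [
    [0.0021,-0.0022,0.0227,0,8],
    [0,0,0,0,8],
    [0,0,0,0,8],
    [0,0,0,0,8]
  ]
}}

```text
time: 26.92
tool_pos: [0.6187, -0.2923, 0.0206]
tcp_rot: [2.433, 1.985, 0.001]
wrist_force: [-0.1, 0.6, -0.7]
width: 0.194
```

```bash
python3 plan.py 618.1 -292 13 168.4 8
```

```text
now [ 618.7 -292.3   20.6] yaw -11.6 w 16.5 F [-0.1  0.6 -0.7] t 26.93 q6 -0.28 d [-0.6  0.3 -7.6] dyaw -0.0
[[0.0002, -0.0007, 0.0076, np.float64(0.0), 8.0]]
```

{"op": "play_rows", "data": {
  "motion": [
    [0.0002,-0.0005,0.0076,0,8],
    [0,0,0,0,8],
    [0,0,0,0,8],
    [0,0,0,0,8],
    [0,0,0,0,40]
  ]
}}

```text
time: 27.55
tool_pos: [0.6168, -0.2913, 0.0116]
tcp_rot: [-2.433, -1.985, 0.001]
wrist_force: [0.1, 0.5, -0.6]
width: 0.396
```

{"op": "play_rows", "data": {
  "motion": [
    [0,0,0,0,40],
    [0,0,0,0,40],
    [0,0,0,0,40],
    [0,0,-0.04,0,40],
    [0,0,-0.06,0,40]
  ]
}}

```text
time: 28.18
tool_pos: [0.6151, -0.2904, 0.1096]
tcp_rot: [-2.43, -1.982, 0.004]
wrist_force: [0.8, -0.1, 0.3]
width: 0.465
```

{"op": "play_rows", "data": {
  "motion": [
    [-0.03,-0.05,-0.02,0,40],
    [-0.03,-0.05,-0.02,0,40],
    [-0.04,-0.04,0,0,40],
    [0,0,0,0,40],
    [0,0,0,0,40]
  ]
}}

```text
time: 28.8
tool_pos: [0.4603, -0.3615, 0.152]
tcp_rot: [2.435, 1.984, 0.001]
wrist_force: [-0.1, 0.9, 0.6]
width: 0.472
```

```bash
python3 plan.py 400 -450 200 k 40
python3 - <<'E'
from h import *
L={"plate":("grey",(630,272),28,.018),"block":("cork",(438,389),33,.044),"short":("grey",(646.2,-88.9),27,.019),"long":("grey",(617.8,-293.6),36,.019)}
o=[]
for n in("top","scene"):
    c=camera_info(n);im=read_camera(n);o.append(im)
    for k,(kind,p,r,z) in L.items():
        try:print(n,k,meas(c,im,kind,proj(c,np.array([p[0]/1e3,p[1]/1e3,z])),r,z))
        except Exception as e:print(n,k,e)
cv2.imwrite("pics/f.png",np.vstack([cv2.resize(o[0][110:300,80:520],(700,300)),cv2.resize(o[1][200:420,90:560],(640,300)).__class__((300,700,3),dtype=np.uint8) if 0 else cv2.resize(o[1][200:420,90:560],(700,300))])[:,:,::-1])
E
```

```text
now [ 460.3 -361.5  152. ] yaw -11.6 w 40.3 F [-0.1  0.9  0.6] t 28.8 q6 -0.51 d [-60.3 -88.5  48. ] dyaw 0
[[-0.033, -0.0137, -0.016, 0.0, 40.0], [-0.0329, -0.0137, -0.0161, 0.0, 40.0], [-0.033, -0.0137, -0.016, 0.0, 40.0]]
top plate {'cen': [631.4, 271.1], 'yaw': np.float64(-83.1), 'rect': [631.1, 271.7], 'size': [82.8, 81.4], 'rang': 89.0}
top block {'cen': [438.0, 388.6], 'yaw': np.float64(-88.2), 'rect': [438.9, 387.6], 'size': [84.8, 45.3], 'rang': 88.9}
top short {'cen': [646.6, -86.6], 'yaw': np.float64(87.3), 'rect': [646.8, -87.8], 'size': [83.0, 21.9], 'rang': 87.2}
top long {'cen': [618.1, -293.8], 'yaw': np.float64(78.1), 'rect': [618.2, -293.6], 'size': [128.2, 35.4], 'rang': 78.2}
scene plate {'cen': [631.5, 271.1], 'yaw': np.float64(9.5), 'rect': [631.4, 271.3], 'size': [82.6, 82.0], 'rang': 25.4}
scene block {'cen': [439.0, 388.5], 'yaw': np.float64(88.7), 'rect': [439.3, 387.5], 'size': [87.8, 49.0], 'rang': 89.6}
scene short {'cen': [646.6, -88.2], 'yaw': np.float64(86.1), 'rect': [646.4, -88.0], 'size': [83.8, 25.2], 'rang': 87.4}
scene long {'cen': [618.7, -293.9], 'yaw': np.float64(78.2), 'rect': [618.6, -294.1], 'size': [127.5, 37.0], 'rang': 78.2}
```

View pics/f.png

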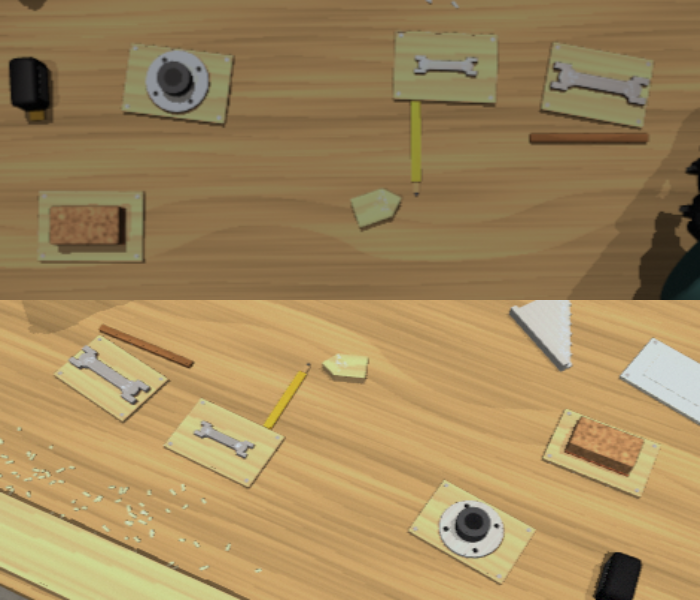

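All four pieces lie on their own boards with no paint showing. Every offset is under 2 mm and 1°, and the robot is clear, so I'm handing in.

```bash
python3 -c "
from workcell import *
print(finish_job())"
```

```text
the job is handed in; nothing more can be done
None
```

All four pieces are flat on the boards with their own outlines, and the job was handed in at about 29 s of the 102 s allowed. The arm was clear of everything.

I compared each piece's position in the last top and scene pictures with its outline as measured at the start:

| Piece | Off centre | Off angle |
|---|---|---|
| Guide plate | about 1.6 mm | does not matter |
| Sanding block | about 1.7 mm | about 0.5° |
| Short spanner | about 1 mm | about 0.6° |
| Long spanner | about 0.6 mm | about 0.2° |

- **Last picture:** no paint was showing around any piece. The wrist forces I read stayed under 7 N.
- **Camera disagreement:** the wrist camera read about 2 mm higher in y than the two fixed cameras. That is within the stated calibration, so I trusted the fixed views for the final check.
- **Failed readings:** some automatic readings failed where the arm or shadows hid the piece. These were the plate while held, the block on its approach and while held, and the short spanner in the wrist view. For those I worked from pixel positions I read in the pictures or from the measured arm pose.

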